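# Put the headphones away in the desk cabinet

## Task

Put the headphones away in the wooden desk cabinet: slide its clear cover all the way open, hang the headphones by the headband squarely over the bar inside, hanging free, and then slide the cover fully shut again. Slide the cover gently, do not drop or tip over the headphones, and leave the other things on the desk where they are.

Things in the scene. Friction and masses are not known exactly. Their poses are not given: they have to be found in the camera images.
- cabinet: Wooden cabinet, fixed, 170 (x) x 460 (y) x 235 mm high, origin under its centre; front faces its -x (robot), +y to the robot's left. Right half (y under -5): books, drawer front, closed on top. Left half: hanging bay, inside y -5 to 215, x -85 to 68, floor 18 high, walls 235 high at both sides and back; front and top open but for the cover. Tracks lie within x -100 to 97.
- cover (a joint): Clear cover, m: 0 shut over the bay, 0.225 fully open, slid to the cabinet's -y over the right half; end stops at both. One bent acrylic sheet 235 mm wide (y): front, outer face at cabinet x = -95 mm, and top, upper face 245 mm high. Friction 1 to 3 N plus light drag; stays where left. Starts shut or up to 40 mm ajar.
- pull (a point): Middle of the top end of the pull: an upright aluminium fin on the cover's front at its left edge, 12 mm thick (y), 140 tall, 33 out from the front face (-x), its top 236 above the desk; both sides are free to push or pinch. Moves with the cover; shut, it lies at (-112, 212, 236) mm of the cabinet; axes as the cabinet's.
- bar (a point): On the top line of the round steel bar in the bay, about halfway along it, at (18, 105, 184) mm of the cabinet; axes as the cabinet's. The bar, 16 mm diameter, runs along the cabinet's x from 50 mm behind this point, where it is fixed, to 60 mm in front of it (-x), where its free end has a stop 24 mm in diameter, 6 mm long.
- headphones: Black headphones, rigid, about 0.26 kg, standing on the flat undersides of the ear cups. Origin under the middle at desk level, z up; the arch is in the y-z plane: 158 mm wide (y), 165 high; ear cups 62 (x) x 30 (y) x 72 high at y = -62 and 62, cushions inward to 35. Grey headband 30 wide (x), 14 thick, flat middle 36 long (y), upper face at z = 165. Same front and back.
- headband (a point): Middle of the underside of the headband's flat top, 151 above the headphones' origin; this is what rests on the bar.
- mug: White mug, 80 diameter, 92 high, handle at its +y; origin under its centre. Leave it alone. It and the headphones may have changed places.
- pencil_cup: White cup, 76 diameter, 100 high, with pencils up to 160; origin under its centre. Leave it alone.
- spectacle_case: Grey spectacle case, 60 (x) x 160 (y) x 36 high, in front of the cabinet; origin under its centre. Leave it alone.
- phone: Black phone, 150 (x) x 72 (y) x 9, lying flat; origin under its centre. Leave it alone.
- plant: Plant in a terracotta pot, 96 diameter, about 190 high with its leaves; origin under its centre. Leave it alone.
There are look-alikes about, which are no part of the job. Of the things like the headphones, leave any that is pink, purple or turquoise; of the rest the larger one is meant.

How it is judged:
On the way, in this order (a step that is already met when the one before it is completed fails the run):
1. the cover is slid open, at least 200 mm (value of joint cover above 0.2 m), for 0.2 s.
2. the headphones are lifted clear of the desk and carried to the bar (height (world z) of headphones above 0.02 m and horizontal distance between headband and bar below 0.06 m), for 0.05 s.
3. the headphones hang by the headband over the bar, let go (y of headband in the frame of bar between -0.015 and 0.015 m and x of headband in the frame of bar between -0.04 and 0.035 m and z of headband in the frame of bar between -0.005 and 0.008 m and angle between headphones's own z axis and vertical below 0.2 rad and angle between the x axis of headphones and the x axis of cabinet, either way round below 0.35 rad and contact force between the fingers and headphones below 0.05 N and linear speed of headphones below 0.03 m/s and value of joint cover above 0.15 m), for 0.2 s.
At the end, for the whole second after the job is handed in: Cover shut within 8 mm. Headphones let go and still, hung by the headband on the bar: its underside on the bar top (-5 to +8 mm), middle within 15 mm sideways and 40 mm before to 35 mm behind the bar's middle, upright within 0.2 rad, square to the bar within 0.35 rad (y of headband in the frame of bar between -0.015 and 0.015 m and x of headband in the frame of bar between -0.04 and 0.035 m and z of headband in the frame of bar between -0.005 and 0.008 m and angle between headphones's own z axis and vertical below 0.2 rad and angle between the x axis of headphones and the x axis of cabinet, either way round below 0.35 rad and contact force between the fingers and headphones below 0.05 N and linear speed of headphones below 0.03 m/s and value of joint cover below 0.008 m); the robot touches nothing.
It fails at once if the cover is slammed (faster than 0.5 m/s) (velocity of joint cover above 0.5 m/s or velocity of joint cover below -0.5 m/s).
It fails at once if the headphones are tipped over (more than 0.8 rad) (angle between headphones's own z axis and vertical above 0.8 rad).
It fails at once if the headphones are dropped (moving faster than 0.7 m/s out of the fingers) (linear speed of headphones above 0.7 m/s and contact force between the fingers and headphones below 0.05 N).
It fails at once if another thing on the desk is moved by more than 30 mm or tipped (distance of any of mug, pencil_cup, spectacle_case, phone, plant from where it was at the start of the episode above 0.03 m or angle between any of mug, pencil_cup, spectacle_case, phone, plant's own z axis and vertical above 0.4 rad).
It also fails if it takes over 69 s, if anything falls off the work surface, if the arm or the gripper's body presses on something with over 40 N, if the wrist force passes 120 N, or if a joint passes its speed limit or range.

## Robot

A 7-joint arm with a two-finger parallel gripper is mounted at the origin on the work surface. World frame = base frame: x ahead of the robot, y to its left, z up, the work surface at z = 0. Lengths are in m, angles in rad, forces in N, time in s.
With the tool pointing down it reaches from about 0.4 to 0.875 m from the base axis. Payload 19.3 kg.
Tool frame: the origin (TCP) lies midway between the tips of the shut fingers; the grasp point (between the pads) lies 19 mm behind it; z points along the fingers, y is the direction in which the jaws open and shut (so a half turn about z gives the same grasp; the last joint's range is limited). The gripper opens to 85 mm and grips with 20 to 120 N. Pads are 22 mm wide; open, the fingers measure 114 mm over their backs; the gripper's body (76 mm by 85 mm) begins 54 mm behind the grasp point. The pads swing forward as they close: fully open they stand 13 mm farther back than shut.
Start: joints at [-1.399, 0.521, -0.036, 1.599, 0.021, 1.021, -0.113], TCP at [0.15, 0.607, 0.231] pointing down, gripper open.
Joint ranges: [-2.91, 2.91], [-0.3, 2.13], [-1.5, 1.42], [0.17, 2.43], [-1.26, 4.41], [0.16, 1.93], [-2.52, 2.52]. Speed limits (rad/s): [1.89, 1.89, 2.39, 2.39, 3.01, 3.01, 3.01].

## Interface

Orientations are given as [roll, pitch, yaw] about the fixed x, y, z axes, in that order (R = Rz(yaw) Ry(pitch) Rx(roll)).
In Python, from workcell import telemetry, cams, workorder gives the robot as it stands. The module is installed in compiled form; this text tells all that it offers.
- The arm moves only by the tool apply_moves, never from a script. Its argument "steps" is a list of rows, each a list of 4 numbers: the shift along the tool's x, y, z in cm, then the turn about the tool's z in rad. A call has exactly 10 rows; each row is the pose to reach, as a shift and turn from the pose commanded when the call began, along the tool's axes at that moment; what a row does not reach only later rows make up. A row lasts 1/12 s, in which the tool goes at most 41.7 mm and 7.16 degrees, less where a joint would pass 70% of its speed; a pose out of reach is approached as far as the arm can. A call with a gripper value outside its range is refused whole. "claw" is the closure, from 0 (fully open) to 1 (shut), set as the call begins (left out, the last holds). The fingers move at their own pace and stop on an object; "force" is the grip in N (left out, the last holds). Time passes only in rows, so rows that repeat a pose let the fingers close, or fill a call up. It gives the time, the measured TCP pose, the force and the opening at its end, in the units of the state.
- telemetry.observe(): the state, without advancing time (a new reading comes with each control period).
- cams.grab_frame(name): name is "scene" or "top" or "wrist"; returns a dict with "color" (480x640x3 uint8, red, green, blue), "mtx" (3x3 intrinsics, pixels), "eye" and "orientation" of the camera in the world; the wrist camera has in their place "T_tool_cam" (4x4, takes a point from camera to tool coordinates, whose origin is the TCP and whose axes are the flange's). Camera axes: x right, y down, z forward; pixel columns grow to the right and rows downward; lengths in m; the calibration is good to about 2 mm. A picture is of the moment at which its call begins: read the wrist's pose just before it. There is no depth.
- workorder.job_done(): hands the job in, once; it reports no verdict.
Trained networks look in the newest picture that a camera, given by its name, has taken for a name from the list of things; names that differ only in an ending like _2 or _b are one class to them, and where a whole thing is asked for, a point or a joint stands for the part that bears it (a point fixed in the world has none). Each returns a list of dicts, best first, with "score" (0 to 1); they miss things now and then, are a little off and sometimes report something else, mostly with a low value. They report only what shows in the picture. A call takes as long as a camera call. They do not tell look-alikes from the thing itself.
- cams.find_in(camera, name): "box" ([left, top, width, height] in pixels, round what is visible of it).
- cams.pinpoint(camera, name): "uv" ([column, row] in pixels: a listed point, or the origin of a listed thing).
The state is a dict: "clock": time; "qpos": joint angles; "qd": joint speeds; "joint_efforts": joint torques, N m; "position": TCP position; "tool_rot": TCP orientation; "force": force on the tool from outside, world axes, zero at the start; "moment": the same for the moment, N m; "grip_width": finger opening in m.
Only numpy, scipy, OpenCV 4.12 (cv2) and the standard library are available. Lean on these libraries where they do the work, as an engineer would, in place of code of your own. Each camera call takes 0.05 s, during which the arm holds its last target. There are 200 camera calls.

## Working session

There is one attempt and no reset: what is moved stays moved. The work goes in short steps, Python scripts to look and compute and a tool call to move; the robot and the scene stay as the last step left them, time stands still between calls to the robot, and variables do not carry over. Pictures are saved under pics/ and viewed, about 8 in all and at most 12, crops included, and the job is handed in when it is done.

Besides the shell and the picture viewer there is one more tool, called after "Call:" by a JSON object that holds its "op" and its "data". apply_moves: Moves the arm, as the interface text tells. Its arguments: {"type":"object","properties":{"steps":{"type":"array"},"claw":{"type":"number"},"force":{"type":"number"}},"required":["steps"]}

```bash
mkdir -p pics
cat > h.py <<'E'
import numpy as np, cv2
from scipy.spatial.transform import Rotation as R
from workcell import telemetry, cams, workorder
def rot(o):
    o=np.array(o,float)
    if o.shape==(3,3): return o
    return R.from_euler('xyz',o).as_matrix() if o.size==3 else R.from_quat(o).as_matrix()
def pose(f,st=None):
    if 'eye' in f: return np.array(f['eye']),rot(f['orientation'])
    T=np.eye(4);T[:3,:3]=rot(st['tool_rot']);T[:3,3]=st['position'];T=T@np.array(f['T_tool_cam']);return T[:3,3],T[:3,:3]
def ray(f,uv,z,st=None):
    e,A=pose(f,st);K=np.array(f['mtx']);d=A@np.linalg.inv(K)@np.array([uv[0],uv[1],1.]);return e+d*(z-e[2])/d[2]
def proj(f,p,st=None):
    e,A=pose(f,st);q=np.array(f['mtx'])@(A.T@(np.array(p)-e));return q[:2]/q[2]
def save(f,n): cv2.imwrite('pics/'+n,cv2.cvtColor(f['color'],cv2.COLOR_RGB2BGR))
E
python3 - <<'E'
from h import *
np.set_printoptions(precision=4,suppress=True)
s=telemetry.observe();print(s['clock'],s['position'],s['tool_rot'],s['grip_width'])
Z=dict(cabinet=0,pull=.236,bar=.184,headphones=0,headband=.151,mug=0,pencil_cup=0,spectacle_case=0,phone=0,plant=0)
for c in ['scene','top']:
    f=cams.grab_frame(c);save(f,c+'0.png');print(c,f['eye'],f['orientation'])
    for n,z in Z.items():
        for r in cams.pinpoint(c,n)[:3]: print(n,round(r['score'],2),np.round(r['uv']),ray(f,r['uv'],z))
print(telemetry.observe()['clock'])
E
```

```text
0.0 [0.1496 0.6065 0.2307] [-3.1405  0.0001  2.8998] 0.08544184544838081
scene [0.7526 1.0922 1.621 ] [-2.4551 -0.0141  2.9542]
pull 0.66 [354. 329.] [0.4787 0.277  0.236 ]
pull 0.6 [234. 248.] [ 0.7574 -0.0487  0.236 ]
headphones 0.86 [371. 207.] [ 0.2585 -0.3482  0.    ]
headphones 0.79 [278. 207.] [ 0.5865 -0.406  -0.    ]
headphones 0.79 [342. 168.] [ 0.3179 -0.5652  0.    ]
headband 0.93 [278. 180.] [ 0.5845 -0.3882  0.151 ]
headband 0.9 [371. 177.] [ 0.2711 -0.3504  0.151 ]
headband 0.82 [290. 148.] [ 0.5157 -0.5395  0.151 ]
mug 0.96 [322. 216.] [ 0.4373 -0.3362 -0.    ]
mug 0.69 [341. 268.] [ 0.4215 -0.0991  0.    ]
spectacle_case 0.77 [361. 313.] [0.3955 0.0838 0.    ]
phone 0.63 [340. 268.] [ 0.4244 -0.1     0.    ]
plant 0.93 [234. 247.] [ 0.7599 -0.2496  0.    ]
plant 0.62 [363. 316.] [0.3931 0.0963 0.    ]
top [ 0.304  -0.0718  1.5625] [-2.9908  0.0119 -1.5455]
cabinet 0.68 [266. 209.] [0.6124 0.1218 0.    ]
pull 0.9 [198. 241.] [0.4723 0.278  0.236 ]
headphones 0.94 [474. 247.] [ 0.503  -0.5624  0.    ]
headphones 0.88 [412. 320.] [ 0.2643 -0.3577  0.    ]
headphones 0.72 [477. 299.] [ 0.3362 -0.5664  0.    ]
headband 0.92 [418. 318.] [ 0.2729 -0.35    0.151 ]
headband 0.85 [487. 243.] [ 0.4968 -0.5523  0.151 ]
headband 0.82 [494. 300.] [ 0.3303 -0.5666  0.151 ]
mug 0.73 [403. 265.] [ 0.4377 -0.3307  0.    ]
mug 0.39 [168. 277.] [0.3814 0.4309 0.    ]
mug 0.15 [327. 265.] [ 0.4336 -0.0839  0.    ]
pencil_cup 0.75 [168. 277.] [0.3801 0.4305 0.    ]
spectacle_case 0.73 [273. 271.] [0.4079 0.0913 0.    ]
phone 0.73 [326. 266.] [ 0.4303 -0.081   0.    ]
phone 0.49 [267. 212.] [0.6023 0.1188 0.    ]
plant 0.62 [378. 172.] [ 0.7494 -0.2495  0.    ]
1.1
```

View pics/top0.png

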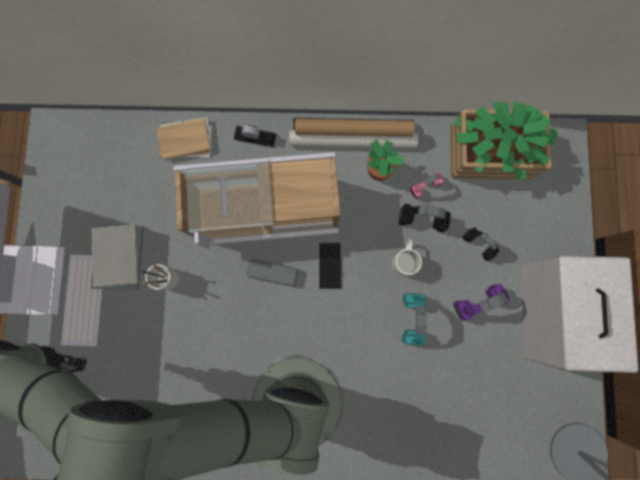

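View pics/scene0.png

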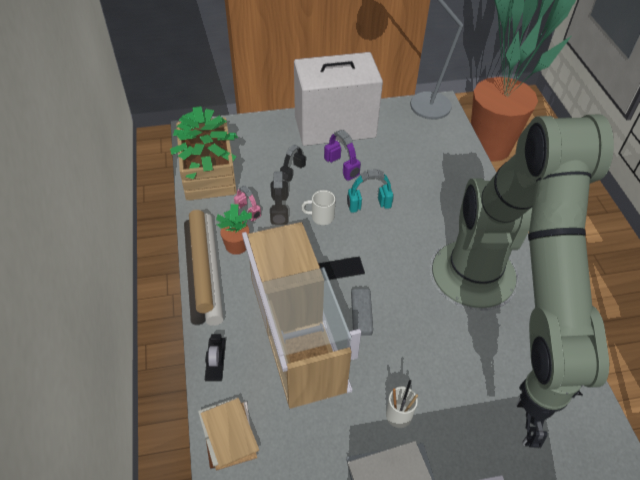

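```bash
cat >> h.py <<'E'
def cab(p,c): # cabinet xyz(m) -> world, c=(x,y,yaw)
    co,s=np.cos(c[2]),np.sin(c[2]);return np.array([c[0]+co*p[0]-s*p[1],c[1]+s*p[0]+co*p[1],p[2]])
E
python3 - <<'E'
from h import *
np.set_printoptions(precision=4,suppress=True)
ims=[]
for n,(u,v,w,hh),k in [('top',(165,140,190,120),4.2),('scene',(235,215,130,195),3),('top',(385,190,90,70),4.2),('scene',(255,160,60,75),4)]:
    im=cv2.imread(f'pics/{n}0.png')[v:v+hh,u:u+w]; ims.append(cv2.resize(im,None,fx=k,fy=k,interpolation=cv2.INTER_CUBIC))
C=np.zeros((600,800,3),np.uint8);
C[:504,:798]=ims[0]; cv2.imwrite('pics/c1.png',C[:504])
D=np.zeros((600,800,3),np.uint8);D[:585,:390]=ims[1];D[:294,400:778]=ims[2];D[298:598,400:640]=ims[3];cv2.imwrite('pics/c2.png',D)
E
```

```text
(no output)
```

View pics/c1.png

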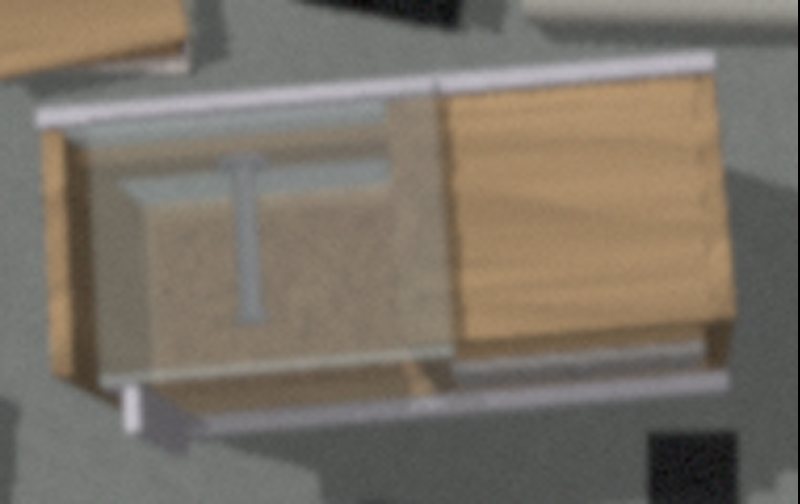

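View pics/c2.png

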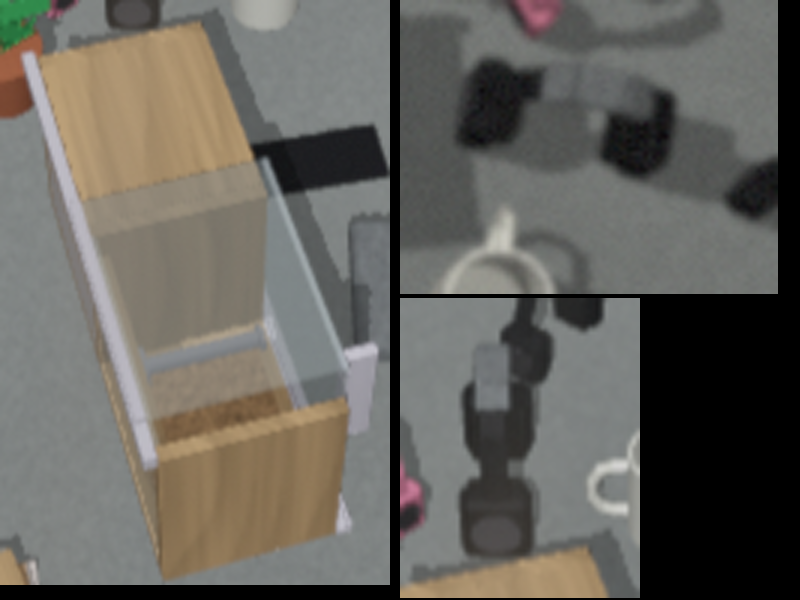

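Run:
```python
from h import *
from scipy.optimize import least_squares
np.set_printoptions(precision=4,suppress=True)
F={c:cams.grab_frame(c) for c in['top','scene']}
t=lambda X,Y:(165+X/4.2,140+Y/4.2); s=lambda X,Y:(235+X/3,215+Y/3)
L=[('top',t(735,318),(-.085,-.23,.235)),('top',t(57,377),(-.085,.23,.235)),('top',t(250,322),(-.042,.105,.184)),('top',t(242,158),(.068,.105,.184)),
('scene',s(347,402),(-.085,.23,.235)),('scene',s(162,455),(.085,.23,.235)),('scene',s(205,24),(-.085,-.23,.235)),('scene',s(42,62),(.085,-.23,.235)),('scene',s(165,577),(.085,.23,0))]
g=lambda c:np.concatenate([proj(F[k],cab(p,c))-np.array(uv) for k,uv,p in L])
r=least_squares(g,[.61,.12,0.],loss='soft_l1');c=r.x;print(c);print(g(c).reshape(-1,2))
for p in[(.475,.2775),(.4723,.278),(.4787,.277)]:
    d=np.array(p)-c[:2];co,si=np.cos(c[2]),np.sin(c[2]);print('pull in cab',co*d[0]+si*d[1],-si*d[0]+co*d[1])
print('bar',cab((.018,.105,.184),c))
h=lambda X,Y:(385+(X-400)/4.2,190+Y/4.2); q=lambda X,Y:(255+(X-400)/4,160+(Y-298)/4)
for n,a,z in[('bandL',h(543,85),.16),('bandR',h(648,98),.16),('cupL',h(492,105),.05),('cupR',h(640,125),.05)]: print(n,ray(F['top'],a,z))
for n,a,z in[('band1',q(491,345),.16),('band2',q(491,410),.16),('cup1',q(497,520),.072),('cup2',q(498,425),.072)]: print(n,ray(F['scene'],a,z))
for k in F:
  for n in['headband','headphones']:
    print(k,n,[(round(x['score'],2),np.round(x['uv'],1),ray(F[k],x['uv'],.151 if n=='headband' else 0)[:2]) for x in cams.pinpoint(k,n)])
print(telemetry.observe()['clock'])
```

```text
[0.6063 0.1185 0.1065]
[[ 1.2031  2.2244]
 [-1.0234  1.6326]
 [ 0.3396 -0.6507]
 [ 0.2935  1.8941]
 [ 1.4649  1.8187]
 [-1.2827  1.0959]
 [-0.9679 -1.9629]
 [-2.1133 -2.629 ]
 [-0.4274  0.8466]]
pull in cab -0.11363743948912107 0.17206305919353324
pull in cab -0.1162690036204925 0.1728471958031104
pull in cab -0.11001153962041646 0.17117263786510026
bar [0.613  0.2248 0.184 ]
bandL [ 0.5884 -0.3519  0.16  ]
bandR [ 0.5808 -0.4255  0.16  ]
cupL [ 0.5943 -0.3351  0.05  ]
cupR [ 0.5815 -0.4469  0.05  ]
band1 [ 0.5788 -0.419   0.16  ]
band2 [ 0.5901 -0.3428  0.16  ]
cup1 [ 0.5945 -0.2999  0.072 ]
cup2 [ 0.577  -0.4101  0.072 ]
top headband [(0.91, array([496.5, 301.8]), array([ 0.3257, -0.5751])), (0.74, array([431.3, 176.9]), array([ 0.6933, -0.3911])), (0.68, array([430.5, 213.9]), array([ 0.5799, -0.3876])), (0.68, array([488.9, 241.5]), array([ 0.5011, -0.5582])), (0.57, array([420.5, 322.1]), array([ 0.2623, -0.3556]))]
top headphones [(0.88, array([414.6, 316.5]), array([ 0.2749, -0.3673])), (0.83, array([425.9, 185.5]), array([ 0.7051, -0.4071])), (0.7, array([425.5, 223.5]), array([ 0.5769, -0.4046])), (0.64, array([477.9, 243.1]), array([ 0.5161, -0.5744])), (0.59, array([476.7, 300.5]), array([ 0.3305, -0.566 ]))]
scene headband [(0.96, array([372.1, 176.4]), array([ 0.2657, -0.3509])), (0.78, array([340.7, 138.2]), array([ 0.3297, -0.5604])), (0.76, array([280.9, 179.6]), array([ 0.5728, -0.389 ])), (0.65, array([246. , 191.8]), array([ 0.6951, -0.3524])), (0.61, array([294. , 151.2]), array([ 0.5062, -0.521 ]))]
scene headphones [(0.8, array([342.2, 167.7]), array([ 0.3161, -0.5643])), (0.77, array([280.1, 206.9]), array([ 0.578, -0.405])), (0.69, array([294.3, 169.7]), array([ 0.4967, -0.5848])), (0.57, array([249.1, 206.9]), array([ 0.6869, -0.4242]))]
1.4
```

```bash
cat >> h.py <<'E'
C=(.6063,.1185,.1065)
def go(p,yaw,base=None):
    s=telemetry.observe();P,A=(np.array(s['position']),rot(s['tool_rot'])) if base is None else (np.array(base[0]),R.from_euler('xyz',[np.pi,0,base[1]]).as_matrix())
    y0=R.from_matrix(A).as_euler('xyz')[2]
    d=(A.T@(np.array(p)-P))*100;t=-((yaw-y0+np.pi)%(2*np.pi)-np.pi)
    print('go',np.round(p,4),'->',np.round(d,2),round(t,3));return (p,yaw)
E
python3 - <<'E'
from h import *
y=np.pi+.1065;p=cab((-.114,.172,.29),C)
b=go(p,y);b=go(p-[0,0,.092],y,b);go(cab((-.114,.172-.185,.198),C),y,b)
E
```

```text
go [0.4747 0.2774 0.29  ] -> [-39.44 -24.2   -5.87] -0.348
go [0.4747 0.2774 0.198 ] -> [-0.  -0.   9.2] -0.0
go [0.4943 0.0935 0.198 ] -> [ -0.  -18.5  -0. ] -0.0
```

Call:
{"op": "apply_moves", "data": {"steps": [[-3,-2,-5.9,0],[-7,-4.5,-5.9,-0.1],[-11,-7,-5.9,-0.2],[-15,-9.5,-5.9,-0.3],[-19,-12,-5.9,-0.35],[-22.5,-14,-5.9,-0.35],[-26,-16,-5.9,-0.35],[-29,-18,-5.9,-0.35],[-32,-20,-5.9,-0.35],[-34,-21,-5.9,-0.35]], "claw": 0, "force": 40}}

```text
clock: 2.23
position: [0.4261, 0.3238, 0.2906]
tool_rot: [3.141, 0.0, -3.033]
force: [0.3, 0.7, -0.8]
grip_width: 0.0854
```

Run:
```python
from h import *
y=np.pi+.1065;p=cab((-.114,.172,.29),C)
s=telemetry.observe();f=cams.grab_frame('wrist');save(f,'w1.png')
print(s['clock'],s['position'],s['tool_rot'],s['qpos'])
r=cams.pinpoint('wrist','pull');print(r)
for x in r[:2]: print(ray(f,x['uv'],.236,s))
t=cams.grab_frame('top')
for x in cams.pinpoint('top','pull')[:2]: print('top',x['score'],ray(t,x['uv'],.236))
b=go(p,y)
```

```text
2.2333 [0.42611898 0.32381862 0.29063573] [ 3.14127027e+00  3.75299269e-04 -3.03348089e+00] [-0.77255095  0.31579362  0.0154587   1.76538821 -0.00553744  1.05995877
  0.92375653]
[{'uv': [239.0, 350.3], 'score': 0.72}]
[0.48321251 0.2873313  0.236     ]
top 0.66 [0.47223932 0.28103545 0.236     ]
go [0.4747 0.2774 0.29  ] -> [-4.36 -5.24  0.03] -0.001
```

View pics/w1.png

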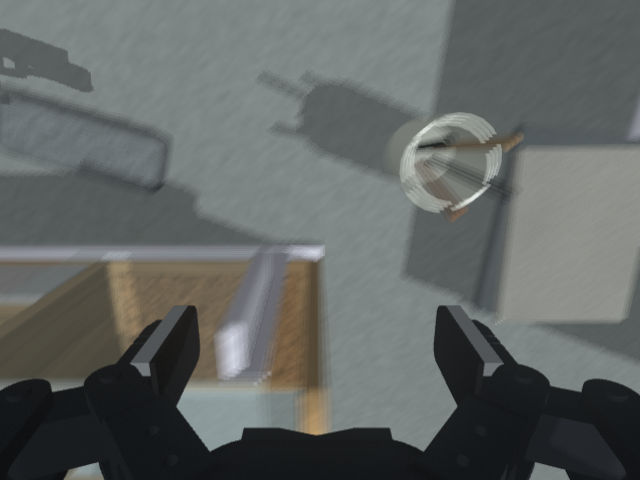

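Call:
{"op": "apply_moves", "data": {"steps": [[-2.2,-2.5,0,0],[-4.4,-4.9,0,0],[-4.4,-4.9,2,0],[-4.4,-4.9,4,0],[-4.4,-4.9,6,0],[-4.4,-4.9,8,0],[-4.4,-4.9,9.2,0],[-4.4,-4.9,9.2,0],[-4.4,-4.9,9.2,0],[-4.4,-4.9,9.2,0]]}}

```text
clock: 3.27
position: [0.4741, 0.2826, 0.1992]
tool_rot: [3.141, 0.001, -3.032]
force: [0.8, -0.3, 0.1]
grip_width: 0.0857
```

Call:
{"op": "apply_moves", "data": {"steps": [[0,0,0,0],[0,0,0,0],[0,0,0,0],[0,0,0,0],[0,0,0,0],[0,0,0,0],[0,0,0,0],[0,0,0,0],[0,0,0,0],[0,0,0,0]], "claw": 1, "force": 40}}

```text
clock: 4.1
position: [0.4742, 0.2819, 0.1985]
tool_rot: [3.141, 0.0, -3.033]
force: [-1.5, 0.8, 6.0]
grip_width: 0.0115
```

Run:
```python
from h import *
s=telemetry.observe();f=cams.grab_frame('wrist');save(f,'w2.png')
print(s['clock'],s['position'],s['tool_rot'],s['force'],s['grip_width'])
d=np.array(s['position'])[:2]-C[:2];co,si=np.cos(C[2]),np.sin(C[2]);print('cab',co*d[0]+si*d[1],-si*d[0]+co*d[1])
```

```text
4.1 [0.47420123 0.28194744 0.19854053] [ 3.14124375e+00  3.15395772e-04 -3.03329260e+00] [-1.51180275  0.78848734  6.01487849] 0.011547080967686755
cab -0.11397606822376485 0.17656332622223722
```

View pics/w2.png

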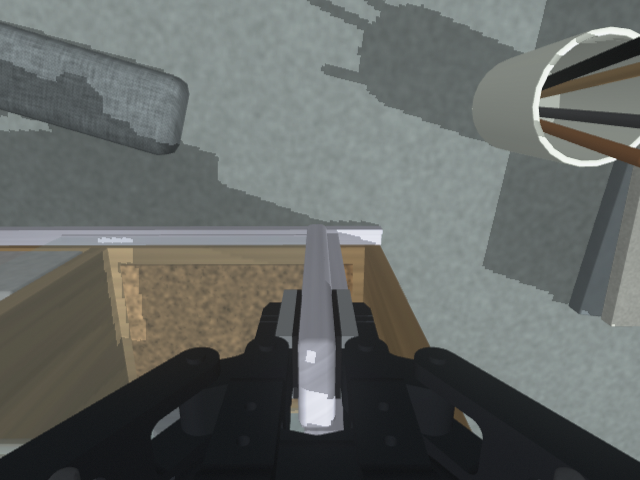

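Call:
{"op": "apply_moves", "data": {"steps": [[0,-0.5,0,0],[0,-1.3,0,0],[0,-2.3,0,0],[0,-3.4,0,0],[0,-4.6,0,0],[0,-5.8,0,0],[0,-7,0,0],[0,-8.2,0,0],[0,-9.2,0,0],[0,-10,0,0]]}}

```text
clock: 4.98
position: [0.4853, 0.1811, 0.1985]
tool_rot: [3.142, 0.001, -3.034]
force: [0.9, 2.4, 5.1]
grip_width: 0.0115
```

Call:
{"op": "apply_moves", "data": {"steps": [[0,-0.9,0,0],[0,-2,0,0],[0,-3.2,0,0],[0,-4.4,0,0],[0,-5.6,0,0],[0,-6.6,0,0],[0,-7.5,0,0],[0,-8.2,0,0],[0,-8.6,0,0],[0,-8.6,0,0]]}}

```text
clock: 5.82
position: [0.4947, 0.0962, 0.1985]
tool_rot: [3.141, 0.001, -3.034]
force: [4.7, 0.2, 6.0]
grip_width: 0.0119
```

Run:
```python
from h import *
s=telemetry.observe()
print(s['clock'],s['position'],s['force'],s['grip_width'])
d=np.array(s['position'])[:2]-C[:2];co,si=np.cos(C[2]),np.sin(C[2]);print('cab',co*d[0]+si*d[1],-si*d[0]+co*d[1])
```

```text
5.8167 [0.49470814 0.09621354 0.19850115] [4.71156296 0.19630314 6.00179859] 0.011948842815137107
cab -0.11332862635265188 -0.010298109906884515
```

Call:
{"op": "apply_moves", "data": {"steps": [[0,-0.1,0,0],[0,-0.2,0,0],[0,-0.3,0,0],[0,-0.4,0,0],[0,-0.5,0,0],[0,-0.6,0,0],[0,-0.6,0,0],[0,-0.6,0,0],[0,-0.6,0,0],[0,-0.6,0,0]]}}

```text
clock: 6.65
position: [0.4947, 0.0959, 0.1985]
tool_rot: [3.136, 0.001, -3.029]
force: [-0.6, 34.5, 3.7]
grip_width: 0.0117
```

Run:
```python
from h import *
s=telemetry.observe()
print(s['clock'],s['position'],s['force'],s['grip_width'])
d=np.array(s['position'])[:2]-C[:2];co,si=np.cos(C[2]),np.sin(C[2]);print('cab',co*d[0]+si*d[1],-si*d[0]+co*d[1])
hp=np.array([.582,-.389]);P=np.array(s['position'])
y=np.pi+.1065;b=go([P[0]-.02,P[1],.33],y);go([.565,-.389,.34],np.pi/2-.12,b)
```

```text
6.65 [0.49474912 0.09590537 0.19852293] [-0.55981424 34.54770159  3.65895689] 0.011667476307817127
cab -0.11332064562170263 -0.010608892547894247
go [0.4747 0.0959 0.33  ] -> [  1.97   0.3  -13.15] 0.006
go [ 0.565 -0.389  0.34 ] -> [ -3.82 -49.18  -1.  ] 1.797
```

Call:
{"op": "apply_moves", "data": {"steps": [[0,0.4,0,0],[0,0.6,0,0],[0,0.6,0,0],[0,0.6,0,0],[0,0.6,0,0],[0,0.6,-1,0],[0,0.6,-4,0],[0,0.6,-8,0],[0,0.6,-11,0],[0,0.6,-14,0]], "claw": 0}}

```text
clock: 7.48
position: [0.494, 0.0964, 0.341]
tool_rot: [3.141, 0.001, -3.034]
force: [-0.1, -0.5, -0.0]
grip_width: 0.085
```

Call:
{"op": "apply_moves", "data": {"steps": [[0,-3,0,0.1],[0,-7,0,0.22],[0,-11,0,0.34],[0,-15,0,0.46],[0,-19,0,0.58],[-0.5,-23,0,0.7],[-1,-27,0,0.82],[-2,-31,0,0.94],[-3,-34,0,1.06],[-3,-36,0,1.18]]}}

```text
clock: 8.32
position: [0.5635, -0.261, 0.3387]
tool_rot: [-3.141, 0.001, 2.062]
force: [0.7, 1.3, 0.1]
grip_width: 0.0856
```

Run:
```python
from h import *
s=telemetry.observe()
print(s['clock'],s['position'],s['tool_rot'],s['qpos'])
go([.565,-.389,.34],np.pi/2-.12)
```

```text
8.3167 [ 0.56349694 -0.26098944  0.33870328] [-3.14119802e+00  8.89939893e-04  2.06228680e+00] [ 0.0325354   0.46018824  0.46236662  1.48875802 -0.21001304  1.24164208
  1.01270126]
go [ 0.565 -0.389  0.34 ] -> [-11.36  -5.91  -0.12] 0.611
```

Call:
{"op": "apply_moves", "data": {"steps": [[-3,-1.5,0,0.12],[-6,-3.5,0,0.24],[-9,-5.5,0,0.36],[-12,-7.5,0,0.48],[-12.5,-7.5,0,0.61],[-12.5,-7.5,0,0.61],[-12.5,-7.5,0,0.61],[-12.5,-7.5,0,0.61],[-12.5,-7.5,0,0.61],[-12.5,-7.5,0,0.61]]}}

```text
clock: 9.15
position: [0.5572, -0.4026, 0.3388]
tool_rot: [3.141, -0.0, 1.463]
force: [0.3, 0.0, 0.1]
grip_width: 0.0852
```

Run:
```python
from h import *
s=telemetry.observe();f=cams.grab_frame('wrist');save(f,'w3.png')
print(s['clock'],s['position'],s['tool_rot'],s['qpos'])
for n,z in(('headband',.151),('headphones',0)):
  for x in cams.pinpoint('wrist',n)[:3]: print(n,x['score'],x['uv'],ray(f,x['uv'],z,s))
print(proj(f,[.582,-.389,.165],s))
```

```text
9.15 [ 0.55717919 -0.40262223  0.33876746] [ 3.14097190e+00 -3.90220762e-04  1.46266050e+00] [ 0.20192224  0.61599634  0.60577545  1.29394959 -0.34589036  1.33459192
  0.69236437]
headband 0.86 [289.2, 360.7] [ 0.51591653 -0.54659769  0.151     ]
headband 0.76 [463.7, 183.2] [ 0.68074419 -0.3946727   0.151     ]
headband 0.68 [352.6, 191.3] [ 0.58885255 -0.39153261  0.151     ]
headphones 0.87 [67.0, 164.7] [ 0.26508935 -0.35180962  0.        ]
headphones 0.85 [340.0, 167.3] [ 0.58718227 -0.38972404  0.        ]
headphones 0.82 [435.1, 167.0] [ 0.69978174 -0.40154425  0.        ]
[345.30169957 192.2246246 ]
```

View pics/w3.png

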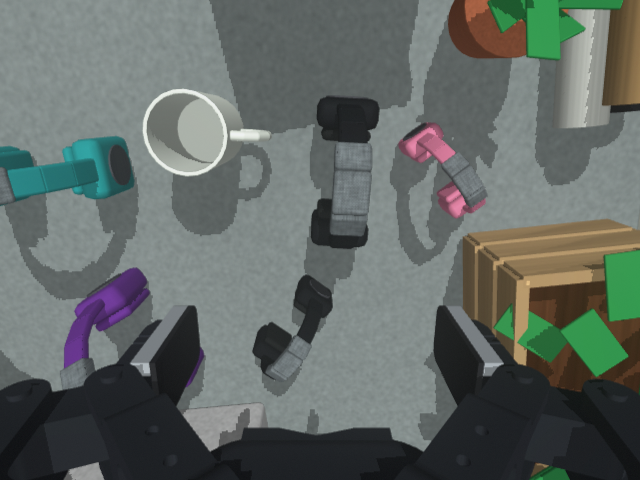

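Run:
```python
from h import *
b=go([.588,-.390,.24],np.pi/2-.14);go([.588,-.390,.153],np.pi/2-.14,b)
```

```text
go [ 0.588 -0.39   0.24 ] -> [1.63 2.93 9.86] 0.03
go [ 0.588 -0.39   0.153] -> [ 0.  -0.   8.7] -0.0
```

Call:
{"op": "apply_moves", "data": {"steps": [[0.8,1.5,2,0.03],[1.6,2.9,4,0.03],[1.6,2.9,7,0.03],[1.6,2.9,9,0.03],[1.6,2.9,9.8,0.03],[1.6,2.9,9.8,0.03],[1.6,2.9,9.8,0.03],[1.6,2.9,9.8,0.03],[1.6,2.9,9.8,0.03],[1.6,2.9,9.8,0.03]], "claw": 0.3}}

```text
clock: 10.13
position: [0.5877, -0.3911, 0.2415]
tool_rot: [3.14, 0.001, 1.43]
force: [0.2, 0.4, -0.7]
grip_width: 0.0598
```

Run:
```python
from h import *
s=telemetry.observe();f=cams.grab_frame('wrist');save(f,'w4.png')
print(s['clock'],s['position'],s['tool_rot'],s['grip_width'])
for n,z in(('headband',.151),('headphones',0)):
  for x in cams.pinpoint('wrist',n)[:3]: print(n,x['score'],x['uv'],ray(f,x['uv'],z,s))
for dy in(-.018,0,.018):
  print([proj(f,[.588+dx*np.cos(.14)+dy*np.sin(.14),-.39-dx*np.sin(.14)+dy*np.cos(.14),.165],s).round() for dx in(-.015,.015)])
go([.588,-.390,.153],np.pi/2-.14)
```

```text
10.1333 [ 0.58771828 -0.39112072  0.24150231] [3.14008778e+00 5.37994219e-04 1.42975489e+00] 0.05977554008599902
headband 0.92 [314.7, 244.5] [ 0.58671659 -0.39188501  0.151     ]
headband 0.75 [251.5, 442.8] [ 0.5207391  -0.53340088  0.151     ]
headband 0.59 [468.9, 216.8] [ 0.68051105 -0.38762552  0.151     ]
headphones 0.96 [428.5, 192.3] [ 0.69605084 -0.40290382  0.        ]
headphones 0.6 [264.8, 364.0] [ 0.50538821 -0.56942132  0.        ]
[array([291., 278.]), array([342., 278.])]
[array([290., 249.]), array([342., 249.])]
[array([290., 218.]), array([343., 218.])]
go [ 0.588 -0.39   0.153] -> [0.1  0.03 8.78] -0.001
```

View pics/w4.png

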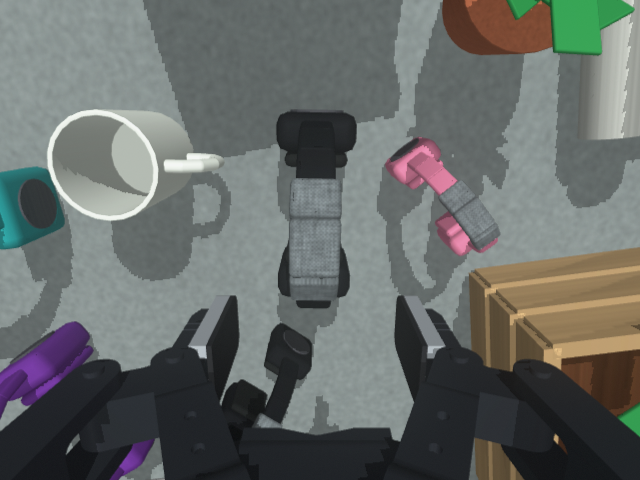

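Call:
{"op": "apply_moves", "data": {"steps": [[0.1,0,2,0],[0.1,0,4,0],[0.1,0,6,0],[0.1,0,7.5,0],[0.1,0,8.3,0],[0.1,0,8.7,0],[0.1,0,8.7,0],[0.1,0,8.7,0],[0.1,0,8.7,0],[0.1,0,8.7,0]]}}

```text
clock: 11.12
position: [0.5879, -0.3901, 0.1543]
tool_rot: [3.14, 0.0, 1.43]
force: [-0.5, -0.2, -0.0]
grip_width: 0.0597
```

Call:
{"op": "apply_moves", "data": {"steps": [[0,0,0,0],[0,0,0,0],[0,0,0,0],[0,0,0,0],[0,0,0,0],[0,0,0,0],[0,0,0,0],[0,0,-0.5,0],[0,0,-1,0],[0,0,-2,0]], "claw": 1, "force": 50}}

```text
clock: 11.95
position: [0.5872, -0.3894, 0.1729]
tool_rot: [-3.14, -0.001, 1.43]
force: [-0.8, 0.5, -3.5]
grip_width: 0.0286
```

Run:
```python
from h import *
s=telemetry.observe();f=cams.grab_frame('wrist');save(f,'w5.png')
print(s['clock'],s['position'],s['tool_rot'],s['grip_width'],s['force'],s['moment'])
```

```text
11.95 [ 0.5871847  -0.38941903  0.17293523] [-3.14000212e+00 -6.40174963e-04  1.42977642e+00] 0.02861038770017541 [-0.76920714  0.50500606 -3.45342886] [ 0.12568611 -0.04432951 -0.0340067 ]
```

View pics/w5.png

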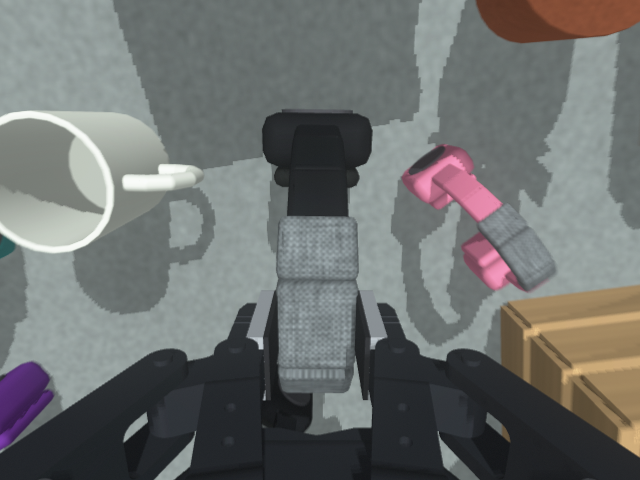

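Call:
{"op": "apply_moves", "data": {"steps": [[0,0,-1.5,0],[0,0,-4,0],[0,0,-7,0],[0,0,-10,0],[0,0,-13,0],[0,0,-16,0],[0,0,-19,0],[0,0,-22,0],[0,0,-24.5,0],[0,0,-26,0]]}}

```text
clock: 12.83
position: [0.5875, -0.3901, 0.4371]
tool_rot: [3.139, 0.002, 1.43]
force: [-0.4, 0.4, -3.4]
grip_width: 0.0285
```

Run:
```python
from h import *
s=telemetry.observe()
print(s['clock'],s['position'],s['tool_rot'],s['grip_width'],s['force'],s['qpos'])
C2=(.606,.1209,.1065)
D=np.zeros((600,800,3),np.uint8)
for c,(u,v,w,hh),k,X in [('top',(170,145,90,110),5,0),('scene',(265,300,85,110),4,455)]:
    f=cams.grab_frame(c)
    r=cams.pinpoint(c,'bar');print(c,[(x['score'],x['uv'],ray(f,x['uv'],.184)) for x in r[:2]], proj(f,cab((.018,.105,.184),C2)))
    im=cv2.cvtColor(f['color'],cv2.COLOR_RGB2BGR)[v:v+hh,u:u+w];im=cv2.resize(im,None,fx=k,fy=k,interpolation=cv2.INTER_CUBIC)
    for p in[(-.042,.105,.184),(.018,.105,.184),(.068,.105,.184),(-.085,.23,.235),(.085,.23,.235),(-.085,.215,.235)]:
        q=(proj(f,cab(p,C2))-[u,v]+.5)*k;cv2.circle(im,tuple(int(a) for a in q),3,(0,0,255),-1)
    D[:im.shape[0],X:X+im.shape[1]]=im[:, :800-X]
cv2.imwrite('pics/c3.png',D)
b=go(cab((.012,.105,.435),C2),np.pi/2+.1065)
```

```text
12.8333 [ 0.58745223 -0.39014567  0.43710223] [3.13855297e+00 1.65129028e-03 1.42960457e+00] 0.02852334490903057 [-0.43775683  0.40125512 -3.38243139] [ 0.19848597  0.62023894  0.6294856   1.04520608 -0.34956843  1.56921249
  0.59163064]
top [(0.59, [219.5, 192.0], array([0.62476104, 0.23812328, 0.184     ]))] [222.97080934 196.07519986]
scene [] [300.23855086 331.36315411]
go [0.6068 0.2266 0.435 ] -> [61.29 -6.76 -0.22] -0.248
```

View pics/c3.png

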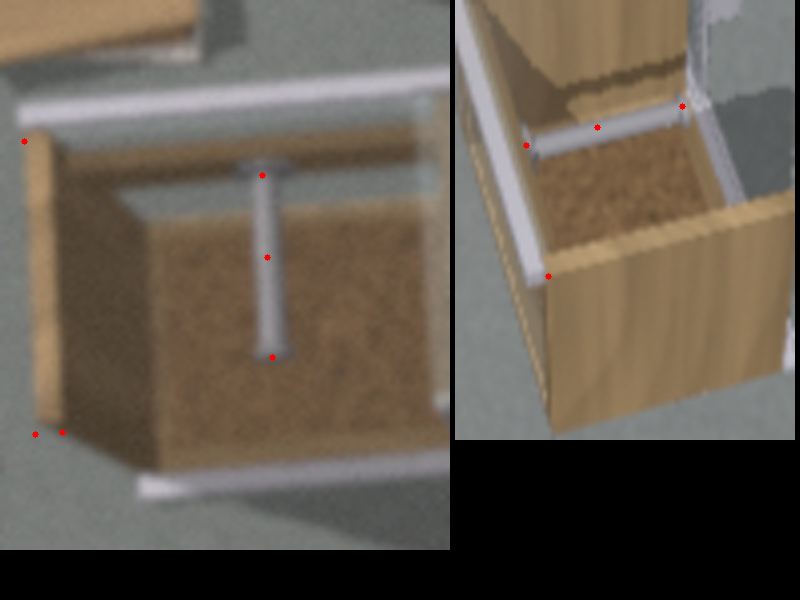

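Call:
{"op": "apply_moves", "data": {"steps": [[0.7,0,0,0],[2,0,0,0],[4,-0.3,0,0],[6.5,-0.6,0,-0.02],[9,-0.9,0,-0.04],[12,-1.2,0,-0.06],[15,-1.5,0,-0.08],[18,-1.9,0,-0.1],[21,-2.3,0,-0.12],[24,-2.6,0,-0.12]]}}

```text
clock: 13.87
position: [0.595, -0.1456, 0.4326]
tool_rot: [-3.141, -0.001, 1.552]
force: [1.5, -0.0, -3.0]
grip_width: 0.0287
```

Run:
```python
from h import *
s=telemetry.observe()
print(s['clock'],s['position'],s['tool_rot'],s['grip_width'],s['force'])
b=go(cab((.012,.105,.435),(.606,.1209,.1065)),np.pi/2+.1065)
```

```text
13.8667 [ 0.59499356 -0.1455659   0.43262167] [-3.14074121e+00 -6.73691341e-04  1.55236802e+00] 0.028711567125835738 [ 1.47589639 -0.03778197 -2.97097316]
go [0.6068 0.2266 0.435 ] -> [37.23  0.49 -0.21] -0.125
```

Call:
{"op": "apply_moves", "data": {"steps": [[2.8,0,-0.2,0],[5.5,0.1,-0.2,0],[8.5,0.1,-0.2,-0.02],[11.5,0.2,-0.2,-0.04],[14.5,0.2,-0.2,-0.06],[17.5,0.2,-0.2,-0.08],[20.5,0.3,-0.2,-0.1],[23.5,0.3,-0.2,-0.12],[26.5,0.4,-0.2,-0.125],[29,0.4,-0.2,-0.125]]}}

```text
clock: 14.7
position: [0.6045, 0.145, 0.4344]
tool_rot: [-3.14, -0.001, 1.678]
force: [0.2, 0.4, -2.9]
grip_width: 0.0287
```

Call:
{"op": "apply_moves", "data": {"steps": [[2,0.1,0,0],[4,0.1,0,0],[5.5,0.1,0,0],[6.7,0.1,0,0],[7.6,0.1,0,0],[8.1,0.1,0,0],[8.2,0.1,0,0],[8.2,0.1,0,0],[8.2,0.1,0,0],[8.2,0.1,0,0]]}}

```text
clock: 15.53
position: [0.5984, 0.222, 0.4354]
tool_rot: [3.141, 0.0, 1.674]
force: [-0.5, -0.2, -3.9]
grip_width: 0.0283
```

Run:
```python
from h import *
s=telemetry.observe()
print(s['clock'],s['position'],s['tool_rot'],s['grip_width'],s['force'])
for c in['top','scene']:
    f=cams.grab_frame(c);save(f,c+'5.png')
    for n,z in(('pull',.236),('headband',.432),('headphones',.281)): print(c,n,[(round(x['score'],2),ray(f,x['uv'],z)) for x in cams.pinpoint(c,n)][:4])
C2=(.606,.1209,.1065);b=go(cab((.012,.105,.225),C2),np.pi/2+.1065)
```

```text
15.5333 [0.59839449 0.22200179 0.43540354] [3.14141869e+00 2.35016378e-04 1.67350183e+00] 0.028344272217885078 [-0.54074194 -0.21371737 -3.85829644]
top pull [(0.89, array([0.50178319, 0.09273735, 0.236     ]))]
top headband [(0.94, array([ 0.46136917, -0.4609225 ,  0.432     ])), (0.86, array([0.59203333, 0.21948212, 0.432     ])), (0.72, array([ 0.27121106, -0.29661373,  0.432     ])), (0.62, array([ 0.60820018, -0.3301203 ,  0.432     ]))]
top headphones [(0.67, array([ 0.48236754, -0.47802395,  0.281     ])), (0.65, array([ 0.32106376, -0.47699895,  0.281     ])), (0.64, array([0.59606205, 0.21487353, 0.281     ])), (0.59, array([0.3856188 , 0.05593776, 0.281     ]))]
scene pull [(0.72, array([0.5009133 , 0.08594156, 0.236     ]))]
scene headband [(0.93, array([0.59960963, 0.23009293, 0.432     ])), (0.77, array([ 0.36061758, -0.07100136,  0.432     ])), (0.65, array([ 0.71504772, -0.09185547,  0.432     ]))]
scene headphones [(0.95, array([ 0.3413154 , -0.10747152,  0.281     ])), (0.67, array([ 0.69755312, -0.15020029,  0.281     ])), (0.66, array([0.5973931 , 0.21306392, 0.281     ])), (0.28, array([0.63669373, 0.28635532, 0.281     ]))]
go [0.6068 0.2266 0.225 ] -> [ 0.28  0.89 21.03] -0.003
```

Call:
{"op": "apply_moves", "data": {"steps": [[0.3,0.9,0.5,0],[0.3,0.9,2,0],[0.3,0.9,4.5,0],[0.3,0.9,7,0],[0.3,0.9,9.5,0],[0.3,0.9,12,0],[0.3,0.9,14.5,0],[0.3,0.9,17,0],[0.3,0.9,19,0],[0.3,0.9,20,0]]}}

```text
clock: 16.77
position: [0.6061, 0.2268, 0.2324]
tool_rot: [-3.139, 0.001, 1.675]
force: [-0.8, 0.7, -3.6]
grip_width: 0.0287
```

Run:
```python
from h import *
s=telemetry.observe()
print(s['clock'],s['position'],s['tool_rot'],s['grip_width'],s['force'])
C2=(.606,.1209,.1065)
D=np.zeros((600,800,3),np.uint8);X=0
f=cams.grab_frame('wrist');D[:360,:480]=cv2.resize(cv2.cvtColor(f['color'],cv2.COLOR_RGB2BGR),(480,360))
for p in[(-.042,.105,.184),(.068,.105,.184)]:
    q=proj(f,cab(p,C2),s)*.75;cv2.circle(D,tuple(int(a) for a in q),3,(0,0,255),-1)
f=cams.grab_frame('scene');u,v,w,hh=(250,260,105,150)
im=cv2.resize(cv2.cvtColor(f['color'],cv2.COLOR_RGB2BGR)[v:v+hh,u:u+w],None,fx=3,fy=4);im=im[:600]
D[:600,485:800]=im
cv2.imwrite('pics/c4.png',D)
b=go(cab((.012,.105,.1905),C2),np.pi/2+.1065)
```

```text
16.7667 [0.60612726 0.22683119 0.23237252] [-3.13865687e+00  1.09264909e-03  1.67492416e+00] 0.028687916912125588 [-0.78420511  0.69561404 -3.55586815]
go [0.6068 0.2266 0.1905] -> [-0.02  0.04  4.32] -0.003
```

View pics/c4.png

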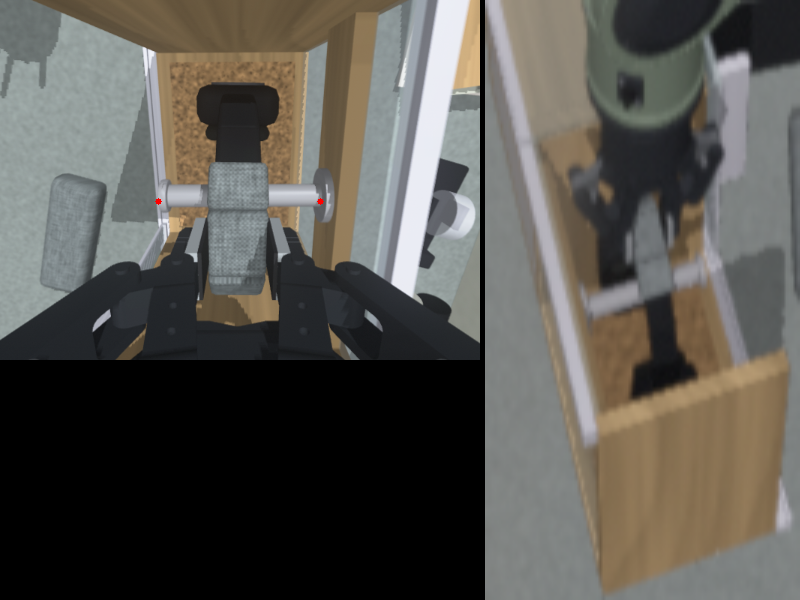

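Call:
{"op": "apply_moves", "data": {"steps": [[0.1,0,0.5,0],[0.2,0,1.2,0],[0.2,0,2,0],[0.2,0,2.8,0],[0.2,0,3.4,0],[0.2,0,3.8,0],[0.2,0,4.1,0],[0.2,0,4.3,0],[0.2,0,4.3,0],[0.2,0,4.3,0]]}}

```text
clock: 17.7
position: [0.6067, 0.2289, 0.1924]
tool_rot: [3.141, -0.0, 1.675]
force: [0.0, 0.6, -2.7]
grip_width: 0.0286
```

Run:
```python
from h import *
s=telemetry.observe()
print(s['clock'],s['position'],s['tool_rot'],s['grip_width'],s['force'])
```

```text
17.7 [0.60673675 0.2288698  0.19244198] [ 3.14137258e+00 -2.86916387e-05  1.67467539e+00] 0.028572338632416597 [ 0.03876724  0.62404476 -2.66478096]
```

Still hanging in the fingers; now lower slowly onto the bar.

Call:
{"op": "apply_moves", "data": {"steps": [[0,0,0.1,0],[0,0,0.15,0],[0,0,0.2,0],[0,0,0.25,0],[0,0,0.3,0],[0,0,0.35,0],[0,0,0.4,0],[0,0,0.4,0],[0,0,0.4,0],[0,0,0.4,0]]}}

```text
clock: 18.53
position: [0.6066, 0.2289, 0.1883]
tool_rot: [3.142, 0.0, 1.675]
force: [-0.7, 0.7, -3.8]
grip_width: 0.0287
```

Call:
{"op": "apply_moves", "data": {"steps": [[0,0,0.05,0],[0,0,0.1,0],[0,0,0.15,0],[0,0,0.2,0],[0,0,0.25,0],[0,0,0.25,0],[0,0,0.25,0],[0,0,0.25,0],[0,0,0.25,0],[0,0,0.25,0]]}}

```text
clock: 19.37
position: [0.6067, 0.2289, 0.1866]
tool_rot: [3.141, -0.0, 1.675]
force: [-4.6, -1.4, 8.0]
grip_width: 0.0287
```

Call:
{"op": "apply_moves", "data": {"steps": [[0,0,-0.1,0],[0,0,-0.1,0],[0,0,-0.1,0],[0,0,-0.1,0],[0,0,-0.1,0],[0,0,-0.1,0],[0,0,-0.1,0],[0,0,-0.1,0],[0,0,-0.1,0],[0,0,-0.1,0]], "claw": 0.35}}

```text
clock: 20.2
position: [0.6066, 0.2289, 0.1868]
tool_rot: [3.142, 0.0, 1.675]
force: [0.4, 0.4, 0.5]
grip_width: 0.0556
```

Call:
{"op": "apply_moves", "data": {"steps": [[0,0,-0.3,0],[0,0,-0.8,0],[0,0,-1.5,0],[0,0,-2.5,0],[0,0,-4,0],[0,0,-6,0],[0,0,-8,0],[0,0,-10,0],[0,0,-11,0],[0,0,-11,0]]}}

```text
clock: 21.03
position: [0.6075, 0.229, 0.2996]
tool_rot: [3.138, -0.001, 1.675]
force: [0.4, -0.8, -0.6]
grip_width: 0.0556
```

Run:
```python
from h import *
s=telemetry.observe()
print(s['clock'],s['position'],s['tool_rot'],s['grip_width'],s['force'])
C2=(.606,.1209,.1065);co,si=np.cos(C2[2]),np.sin(C2[2])
for c in['wrist','scene']:
    f=cams.grab_frame(c);save(f,c+'7.png')
    for n,z in(('headband',.184),('headphones',.033),('bar',.184)):
      for x in cams.pinpoint(c,n)[:3]:
        p=ray(f,x['uv'],z,s);d=p[:2]-C2[:2];print(c,n,round(x['score'],2),p,'cab',co*d[0]+si*d[1],-si*d[0]+co*d[1])
f=cv2.imread('pics/wrist7.png');D=np.zeros((600,800,3),np.uint8);D[:360,:480]=cv2.resize(f,(480,360))
im=cv2.imread('pics/scene7.png')[260:410,250:355];D[:,485:800]=cv2.resize(im,(315,600));cv2.imwrite('pics/c5.png',D)
```

```text
21.0333 [0.60747922 0.22904081 0.29963147] [ 3.13795951e+00 -1.40082169e-03  1.67470812e+00] 0.0555980574661569 [ 0.38445624 -0.82728141 -0.61563496]
wrist headband 0.72 [0.60562841 0.22739548 0.184     ] cab 0.010950857702345704 0.10593159783497923
wrist bar 0.68 [0.61775289 0.23117466 0.184     ] cab 0.023408363724568046 0.10840055415718562
scene headband 0.97 [ 0.33036931 -0.52065917  0.184     ] cab -0.34226599361438126 -0.6086250384020302
scene headband 0.96 [0.60179974 0.2283575  0.184     ] cab 0.007246140164407137 0.10729515135871096
scene headband 0.75 [ 0.50985083 -0.50046271  0.184     ] cab -0.16165451569327607 -0.6076216731626982
scene headphones 0.93 [ 0.50478563 -0.53984945  0.033     ] cab -0.17087778388206817 -0.6462468311355878
scene headphones 0.91 [0.60944199 0.23070936 0.033     ] cab 0.01509508545845471 0.10882132228889793
scene headphones 0.9 [ 0.6930479  -0.39126403  0.033     ] cab 0.0321122917865658 -0.5185153180003966
scene bar 0.92 [0.61418897 0.22069102 0.184     ] cab 0.01875023947462523 0.09835514618786713
```

View pics/c5.png

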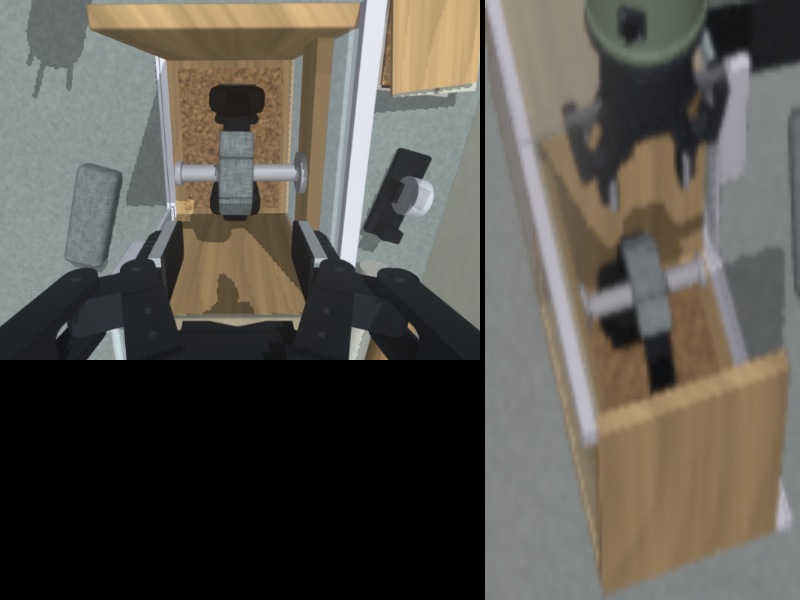

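Run:
```python
from h import *
b=go([.494,.0965,.32],np.pi+.108)
```

```text
go [0.494  0.0965 0.32  ] -> [-11.99 -12.56  -2.37] -1.575
```

Call:
{"op": "apply_moves", "data": {"steps": [[0,0,-2,-0.1],[0,0,-2.4,-0.22],[-1,-1,-2.4,-0.34],[-3,-3,-2.4,-0.46],[-5,-5,-2.4,-0.58],[-7,-7,-2.4,-0.7],[-9,-9,-2.4,-0.82],[-11,-11,-2.4,-0.94],[-12,-12.6,-2.4,-1.06],[-12,-12.6,-2.4,-1.18]], "claw": 0}}

```text
clock: 22.27
position: [0.4917, 0.0936, 0.3212]
tool_rot: [-3.141, -0.0, 2.858]
force: [0.3, -0.1, 0.4]
grip_width: 0.0852
```

Run:
```python
from h import *
s=telemetry.observe();print(s['clock'],s['position'],s['qpos'])
b=go([.494,.0965,.20],np.pi+.108)
```

```text
22.2667 [0.49169184 0.09362756 0.32115263] [-0.52002639  0.23231243  0.26047572  1.81285309 -0.06628856  1.10514936
  1.05054639]
go [0.494  0.0965 0.2   ] -> [-0.14  0.34 12.12] -0.392
```

Call:
{"op": "apply_moves", "data": {"steps": [[-0.1,0.3,0,-0.12],[-0.1,0.3,0,-0.24],[-0.1,0.3,1,-0.36],[-0.1,0.3,3,-0.392],[-0.1,0.3,5.5,-0.392],[-0.1,0.3,8,-0.392],[-0.1,0.3,10,-0.392],[-0.1,0.3,11.5,-0.392],[-0.1,0.3,12.1,-0.392],[-0.1,0.3,12.1,-0.392]]}}

```text
clock: 23.1
position: [0.495, 0.0988, 0.1987]
tool_rot: [-3.141, -0.002, -3.037]
force: [-0.6, -0.9, 0.2]
grip_width: 0.0856
```

Call:
{"op": "apply_moves", "data": {"steps": [[0,0,0,0],[0,0,0,0],[0,0,0,0],[0,0,0,0],[0,0,0,0],[0,0,0,0],[0,0,0,0],[0,0,0,0],[0,0,0,0],[0,0,0,0]], "claw": 1, "force": 40}}

```text
clock: 23.93
position: [0.4957, 0.099, 0.2002]
tool_rot: [-3.142, 0.0, -3.036]
force: [-1.0, -1.7, 5.3]
grip_width: 0.0113
```

Call:
{"op": "apply_moves", "data": {"steps": [[0,0.5,0,0],[0,1.3,0,0],[0,2.4,0,0],[0,3.6,0,0],[0,4.8,0,0],[0,6,0,0],[0,7.2,0,0],[0,8.4,0,0],[0,9.6,0,0],[0,10.8,0,0]]}}

```text
clock: 24.77
position: [0.4837, 0.2069, 0.2002]
tool_rot: [-3.141, -0.001, -3.036]
force: [-5.2, -3.1, 10.2]
grip_width: 0.0115
```

Call:
{"op": "apply_moves", "data": {"steps": [[0,1.2,0,0],[0,2.4,0,0],[0,3.6,0,0],[0,4.8,0,0],[0,6,0,0],[0,7.2,0,0],[0,8.3,0,0],[0,9.2,0,0],[0,9.9,0,0],[0,10.3,0,0]]}}

```text
clock: 25.6
position: [0.4724, 0.31, 0.2002]
tool_rot: [3.141, -0.001, -3.035]
force: [-9.9, -3.1, 11.6]
grip_width: 0.0115
```

Call:
{"op": "apply_moves", "data": {"steps": [[0,0.3,0,0],[0,0.5,0,0],[0,0.7,0,0],[0,0.9,0,0],[0,1.1,0,0],[0,1.3,0,0],[0,1.4,0,0],[0,1.5,0,0],[0,1.5,0,0],[0,1.5,0,0]]}}

```text
clock: 26.43
position: [0.4712, 0.3199, 0.2001]
tool_rot: [-3.136, -0.003, -3.039]
force: [-11.9, -27.2, 23.3]
grip_width: 0.012
```

Run:
```python
from h import *
s=telemetry.observe();print(s['clock'],s['position'],s['force'],s['grip_width'])
p=np.array(s['position'])[:2]-[.4947,.0959];print('travel from stop',np.linalg.norm(p))
```

```text
26.4333 [0.4712405  0.31988209 0.20013851] [-11.90411888 -27.24406254  23.28532734] 0.011962847021008931
travel from stop 0.22520729217792415
```

Call:
{"op": "apply_moves", "data": {"steps": [[0,-0.3,0,0],[0,-0.4,0,0],[0,-0.4,0,0],[0,-0.4,0,0],[0,-0.4,0,0],[0,-0.4,0,0],[0,-0.4,-1,0],[0,-0.4,-4,0],[0,-0.4,-8,0],[0,-0.4,-12,0]], "claw": 0}}

```text
clock: 27.27
position: [0.4718, 0.3195, 0.3217]
tool_rot: [-3.141, -0.001, -3.036]
force: [-0.3, 0.2, 0.7]
grip_width: 0.0854
```

Call:
{"op": "apply_moves", "data": {"steps": [[1,0,0,0],[3,1,0,0],[5,2,0,0],[7,4,0,0],[9,6,0,0],[10,8,0,0],[11,9,0,0],[11,9,0,0],[11,9,0,0],[11,9,0,0]]}}

```text
clock: 28.1
position: [0.354, 0.3972, 0.3202]
tool_rot: [-3.142, 0.001, -3.037]
force: [-0.2, 0.0, -0.5]
grip_width: 0.0855
```

Run:
```python
from h import *
s=telemetry.observe();print(s['clock'],s['position'],s['force'])
C2=(.606,.1209,.1065);co,si=np.cos(C2[2]),np.sin(C2[2])
for c in['top','scene','wrist']:
    f=cams.grab_frame(c);save(f,c+'9.png')
    for n,z in(('pull',.236),('headband',.184),('headphones',.033),('mug',0),('pencil_cup',0),('spectacle_case',0),('phone',0),('plant',0)):
      for x in cams.pinpoint(c,n)[:4]:
        p=ray(f,x['uv'],z,s);d=p[:2]-C2[:2];q=[co*d[0]+si*d[1],-si*d[0]+co*d[1]]
        if z==0 or -.06<q[0]<.08 and 0<q[1]<.22 or n=='pull': print(c,n,round(x['score'],2),p[:2].round(4),'cab',np.round(q,4))
```

```text
28.1 [0.3540209  0.39719965 0.32021429] [-0.16894019  0.04922873 -0.52986895]
top pull 0.71 [0.4715 0.3129] cab [-0.1133  0.2052]
top mug 0.92 [ 0.4391 -0.3349] cab [-0.2144 -0.4355]
top pencil_cup 0.69 [0.3812 0.4244] cab [-0.1913  0.3257]
top pencil_cup 0.5 [ 0.4372 -0.3271] cab [-0.2154 -0.4275]
top spectacle_case 0.77 [0.3983 0.0864] cab [-0.2102 -0.0123]
top phone 0.93 [ 0.4398 -0.0831] cab [-0.187  -0.1852]
top plant 0.56 [ 0.7506 -0.2421] cab [ 0.1052 -0.3763]
scene pull 0.94 [0.4777 0.3161] cab [-0.1069  0.2078]
scene mug 0.84 [ 0.4382 -0.3335] cab [-0.2151 -0.434 ]
scene pencil_cup 0.83 [0.3705 0.4237] cab [-0.202   0.3261]
scene spectacle_case 0.78 [0.3979 0.0856] cab [-0.2107 -0.0129]
scene phone 0.57 [ 0.4234 -0.1062] cab [-0.2057 -0.2064]
scene plant 0.65 [ 0.7531 -0.2537] cab [ 0.1064 -0.3881]
wrist pull 0.58 [0.4778 0.3206] cab [-0.1062  0.2122]
wrist pencil_cup 0.68 [0.3761 0.4322] cab [-0.1955  0.334 ]
wrist spectacle_case 0.95 [0.4034 0.0919] cab [-0.2046 -0.0073]
wrist plant 0.35 [0.686  0.2493] cab [0.0932 0.1192]
```

Run:
```python
from h import *
a=cv2.imread('pics/scene7.png',0);b=cv2.imread('pics/scene9.png',0)
g=lambda i:cv2.Sobel(cv2.GaussianBlur(i,(3,3),0),cv2.CV_32F,1,1)
for (u,v,w,h) in[(287,318,30,40),(284,326,40,22)]:
    r=cv2.matchTemplate(b[v-10:v+h+10,u-10:u+w+10],a[v:v+h,u:u+w],cv2.TM_CCOEFF_NORMED);print(cv2.minMaxLoc(r)[1],np.array(cv2.minMaxLoc(r)[3])-10)
f=cams.grab_frame('scene');print([(x['score'],x['box']) for x in cams.find_in('scene','headphones')])
print(cams.find_in('scene','headband')[:5])
```

```text
0.8796356916427612 [0 0]
0.867044985294342 [0 0]
[(0.97, [347.7, 170.3, 45.9, 44.1]), (0.83, [281.0, 143.2, 24.9, 39.6]), (0.8, [326.4, 132.5, 34.6, 49.9]), (0.68, [234.6, 185.3, 23.2, 35.1])]
[{'box': [347.5, 171.6, 44.3, 36.2], 'score': 0.91}, {'box': [231.4, 187.5, 26.0, 29.2], 'score': 0.81}, {'box': [320.3, 132.8, 41.6, 46.0], 'score': 0.63}, {'box': [279.9, 146.7, 26.8, 34.7], 'score': 0.58}]
```

The headphones match with zero pixel shift through the cover, and the cover reached its stop. I'm handing in.

```bash
python3 -c "
from workcell import workorder
print(workorder.job_done())"
```

```text
the job is handed in; nothing more can be done
None
```

I hung the larger black headphones on the bar, slid the cover fully shut again and handed the job in at about 28 s. The hand-in reports no verdict.

**What I did:** I pinched the pull and slid the cover open to its end stop. I then gripped the headband, carried the headphones over the cabinet, lowered them until the bar took the weight, and let go. Last, I slid the cover shut to its stop and drew the arm clear.

**Checks that agreed:**
- **Cover:** it travelled 225 mm between the two end stops, and I felt both as a force rise. The wrist camera put the pull at 212 mm in the cabinet frame, which is where it lies when shut.
- **Headphones on the bar:** before closing, the headband measured within about 3 mm sideways of the bar in the wrist camera. It sat about 7 to 11 mm in front of the bar's middle.
- **After closing:** the headphones showed no pixel shift through the cover (match 0.87–0.88).
- **Other things:** the last measured positions differ from the first by no more than about 12 mm. The cameras disagree with each other by up to about 28 mm (on the phone), so this is as fine as I can say.

**Checks that disagreed or failed:**
- The top and scene cameras put the shut pull 4 to 7 mm short of its shut position, against the felt stop and the wrist camera. I trusted the stop.
- The scene camera put the bar about 9 mm from where the headband hung, unlike the wrist camera.
- The networks no longer found the headphones behind the closed cover, so the pixel match is the only check after closing.

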